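# Switch on the inspection microscope

## Robot

A 6-joint arm with a two-finger parallel gripper is mounted at the origin on the work surface. World frame = base frame: x ahead of the robot, y to its left, z up, the work surface at z = 0. Lengths are in m, angles in rad, forces in N, time in s.
With the tool pointing down it reaches from about 0.35 to 0.775 m from the base axis. Payload 7.3 kg.
Tool frame: the origin (TCP) lies between the finger pads; the fingertips stand 11 mm ahead of it and the grasp point (between the pads) lies 8 mm behind it; z points along the fingers, y is the direction in which the jaws open and shut (so a half turn about z gives the same grasp; the last joint's range is limited). The gripper opens to 92 mm and grips with 3 to 60 N. Pads are 19 mm wide; open, the fingers measure 130 mm over their backs; the gripper's body (75 mm by 190 mm) begins 47 mm behind the grasp point.
Start: joints at [1, 0.342, 1.524, -0, 1.275, -0.146], TCP at [0.216, 0.478, 0.209] pointing down, gripper open.
Joint ranges: [-2.53, 2.53], [-0.77, 2.02], [0.04, 2.7], [-1, 4.14], [0.28, 2.66], [-3.11, 3.11]. Speed limits (rad/s): [2.57, 2.57, 3.14, 3.14, 3.14, 3.14].

## Interface

Orientations are given as a rotation vector (axis times angle).
In Python, from cell import ctrl gives the robot as it stands. The module is installed in compiled form; this text tells all that it offers.
- The arm moves only by the tool arm_command, never from a script. Its argument "commands" is a list of rows, each a list of 3 entries, a list of its own where there are three numbers: the finger opening in cm, from 0 to 9.18, then the shift along the tool's x, y, z in cm, then the turn, a rotation vector about the tool's x, y, z in rad. A call has 1 to 12 rows; each row shifts and turns the pose as measured when the row begins, along the tool's axes as they then stand; what a row does not reach is not made up. A row lasts 1/12 s, in which the tool goes at most 41.7 mm and 7.16 degrees, less where a joint would pass 70% of its speed; a pose out of reach is approached as far as the arm can. A call is refused whole if a number of a shift passes 4.17 or a number of a turn 0.125, either way. A call with a gripper value outside its range is refused whole. The fingers move at their own pace and stop on an object; "force" is the grip in N (left out, the last holds). Time passes only in rows, so rows that do not move let the fingers close. It gives the time, the measured TCP pose, the force and the opening at its end, in the units of the state.
- ctrl.state(): the state, without advancing time (a new reading comes with each control period).
- ctrl.camera(name): name is "scene" or "top" or "wrist"; returns (picture, depth): 384x512x3 uint8, blue, green, red; 384x512 float32, m along the optical axis (not along the pixel's ray), 0 where there is no reading.
- ctrl.camera_params(name): a dict with "fx", "fy", "cx", "cy" (pixels), "origin" and "rotation" of the camera in the world. Camera axes: x right, y down, z forward; pixel columns grow to the right and rows downward; lengths in m; the calibration is good to about 2 mm. A picture is of the moment at which its call begins: read the wrist's pose just before it. camera_params takes no time and is no camera call; for the wrist camera it gives the pose at the moment of the call.
- ctrl.hand_in(): hands the job in, once; it reports no verdict.
The state is a dict: "t": time; "q": joint angles; "dq": joint speeds; "joint_efforts": joint torques, N m; "position": TCP position; "orientation": TCP orientation; "ft_force": force on the tool from outside, world axes, zero at the start; "torque": the same for the moment, N m; "grip_width": opening from 0.0 (shut) to 1.0 (fully open).
Only numpy, scipy, OpenCV 4.12 (cv2) and the standard library are available. Lean on these libraries where they do the work, as an engineer would, in place of code of your own. Each camera call takes 0.05 s, during which the arm holds its last target. There are 200 camera calls.

## Task

Bring the microscope into operation on its control box: press in the green lamp key, then the blue camera key, then the red recorder key, in that order, each gently and straight down to its stop, where it stays. Leave the white stage-drive key out, do not disturb the specimen mount, the objective or the bottle standing around, and finish with the hand clear.

Things in the scene. Friction and masses are not known exactly. Their poses are not given: they have to be found in the camera images.
- green_switch: Round black collar of the green (lamp) switch, 44 mm across and 8 mm high, fixed on top of the control box; origin at the centre of its underside (40 mm above the bench), z up. Its green key stands in it.
- green_top (a point): Centre of the flat top of the green (lamp) key, a green round cap 34 mm across; 66 mm above the bench when out, 56 mm when fully in and let go. It goes down with the key, and while pressed the cap also sinks on a soft rubber cushion (about 3 N per mm, up to 5 mm), so to bring the key fully in the top is pressed about 12 mm down (about 6 N).
- green_key (a joint): How far the green (lamp) key is pushed in, straight down: 0 = out, 0.010 m = fully in against its stop. It slides against a steady drag of about 3 N, has no return spring, and stays where it is left.
- blue_switch: Round black collar of the blue (camera) switch, 44 mm across and 8 mm high, fixed on top of the control box; origin at the centre of its underside (40 mm above the bench), z up. Its blue key stands in it.
- blue_top (a point): Centre of the flat top of the blue (camera) key, a blue round cap 34 mm across; 66 mm above the bench when out, 56 mm when fully in and let go. It goes down with the key, and while pressed the cap also sinks on a soft rubber cushion (about 3 N per mm, up to 5 mm), so to bring the key fully in the top is pressed about 12 mm down (about 6 N).
- blue_key (a joint): How far the blue (camera) key is pushed in, straight down: 0 = out, 0.010 m = fully in against its stop. It slides against a steady drag of about 3 N, has no return spring, and stays where it is left.
- red_switch: Round black collar of the red (recorder) switch, 44 mm across and 8 mm high, fixed on top of the control box; origin at the centre of its underside (40 mm above the bench), z up. Its red key stands in it.
- red_top (a point): Centre of the flat top of the red (recorder) key, a red round cap 34 mm across; 66 mm above the bench when out, 56 mm when fully in and let go. It goes down with the key, and while pressed the cap also sinks on a soft rubber cushion (about 3 N per mm, up to 5 mm), so to bring the key fully in the top is pressed about 12 mm down (about 6 N).
- red_key (a joint): How far the red (recorder) key is pushed in, straight down: 0 = out, 0.010 m = fully in against its stop. It slides against a steady drag of about 3 N, has no return spring, and stays where it is left.
- white_switch: Round black collar of the white (stage drive) switch, 44 mm across and 8 mm high, fixed on top of the control box; origin at the centre of its underside (40 mm above the bench), z up. Its white key stands in it.
- white_top (a point): Centre of the flat top of the white (stage drive) key, a white round cap 34 mm across; 66 mm above the bench when out, 56 mm when fully in and let go. It goes down with the key, and while pressed the cap also sinks on a soft rubber cushion (about 3 N per mm, up to 5 mm), so to bring the key fully in the top is pressed about 12 mm down (about 6 N).
- white_key (a joint): How far the white (stage drive) key is pushed in, straight down: 0 = out, 0.010 m = fully in against its stop. It slides against a steady drag of about 3 N, has no return spring, and stays where it is left.
- console: White control box of the microscope, fixed on the bench: 120 mm (its x) by 330 mm (its y), 40 mm high, grey top plate. Origin at the centre of its underside, z up. The four key switches stand in a row along its y axis, 75 mm apart (at y -112.5, -37.5, 37.5 and 112.5 mm), their colours in any order.
- mount_mid (a point): Loose specimen mount, an amber resin disc 32 mm across and 22 mm high with a steel face on top, standing on the bench near the box. The point is its centre.
- lens_mid (a point): Loose microscope objective standing on the bench near the box: silver, grey and brass, stepped, 38 mm across, 48 mm high. The point is half-way up; z along its axis.
- bottle_mid (a point): Loose white bottle with black cap, 42 mm across, 85 mm high, standing on the bench near the box. The point is half-way up; z along its axis.
There are look-alikes about, which are no part of the job. Leave any orange look-alike of the part that bears bottle_mid alone. Leave any pink look-alike of the part that bears lens_mid alone.

How it is judged:
On the way, in this order (a step that is already met when the one before it is completed fails the run):
1. the green key is in, blue and red still out (value of joint green_key above 0.006 m and value of joint each of blue_key, red_key, white_key below 0.003 m), for 0.2 s.
2. then the blue key is in, red still out (value of joint each of green_key, blue_key above 0.006 m and value of joint each of red_key, white_key below 0.003 m), for 0.2 s.
3. then the red key is in (value of joint each of green_key, blue_key, red_key above 0.006 m and value of joint white_key below 0.003 m), for 0.2 s.
At the end, for the whole second after the job is handed in: Green, blue and red keys are each pushed in by more than 6 mm of their 10 mm, the white key by less than 3 mm; mount, objective and bottle stand upright (within 0.2 rad) within 15 mm of where they were (all of step 3 and distance of each of mount_mid, lens_mid, bottle_mid from where it was at the start of the episode below 0.015 m and angle between each of mount_mid, lens_mid, bottle_mid's own z axis and vertical below 0.2 rad); the robot touches nothing.
It fails at once if the white key is pushed in (3 mm or more) (not (value of joint white_key below 0.003 m)).
It fails at once if the blue key is pushed in (3 mm or more) before the green one is in (not (value of joint blue_key below 0.003 m) and not (value of joint green_key above 0.006 m)).
It fails at once if the red key is pushed in (3 mm or more) before the blue one is in (not (value of joint red_key below 0.003 m) and not (value of joint blue_key above 0.006 m)).
It fails at once if a switch or the control box is pressed harder than 30 N (contact force between any of the fingers, the arm and green_switch above 30 N or contact force between any of the fingers, the arm and blue_switch above 30 N or contact force between any of the fingers, the arm and red_switch above 30 N or contact force between any of the fingers, the arm and white_switch above 30 N or contact force between any of the fingers, the arm and console above 30 N).
It fails at once if the mount, the objective or the bottle is pushed away or lifted by more than 15 mm, or tipped by more than 0.2 rad (distance of any of mount_mid, lens_mid, bottle_mid from where it was at the start of the episode above 0.015 m or angle between any of mount_mid, lens_mid, bottle_mid's own z axis and vertical above 0.2 rad).
It also fails if it takes over 48 s, if anything falls off the work surface, if the arm or the gripper's body presses on something with over 40 N, if the wrist force passes 120 N, or if a joint passes its speed limit or range.

## Working session

There is one attempt and no reset: what is moved stays moved. The work goes in short steps, Python scripts to look and compute and a tool call to move; the robot and the scene stay as the last step left them, time stands still between calls to the robot, and variables do not carry over. Pictures are saved under pics/ and viewed, about 8 in all and at most 12, crops included, and the job is handed in when it is done.

Besides the shell and the picture viewer there is one more tool, called by a JSON object that holds its "method" and its "body", one argument or row to a line. arm_command: Moves the arm, as the interface text tells. Its arguments: {"type":"object","properties":{"commands":{"type":"array","items":{"type":"array"}},"force":{"type":"number"}},"required":["commands"]}

```bash
mkdir -p pics
cat > h.py <<'E'
import numpy as np, cv2
from cell import ctrl
def world(name,u,v,d,p=None):
    p=p or ctrl.camera_params(name)
    c=np.array([(u-p["cx"])/p["fx"]*d,(v-p["cy"])/p["fy"]*d,d])
    return np.array(p["rotation"])@c+np.array(p["origin"])
E
python3 - <<'E'
from h import *
s=ctrl.state();print(s)
for n in("top","scene"):
    im,d=ctrl.camera(n);cv2.imwrite(f"pics/{n}1.png",im);np.save(n,d);print(n,ctrl.camera_params(n))
E
```

```text
{'t': 0.0, 'q': array([ 1.00001382e+00,  3.42725550e-01,  1.52500072e+00,  2.70696565e-06,
        1.27541545e+00, -1.45968493e-01]), 'dq': array([-0.00130122,  0.00106634,  0.0014347 , -0.0009281 , -0.00062709,
        0.00097838]), 'joint_efforts': array([-1.24036437e-04, -4.31223679e+01, -2.44216937e+01,  7.16327643e-02,
        5.57912013e-02, -8.66563755e-05]), 'position': array([0.21610727, 0.47798433, 0.20834921]), 'orientation': array([-6.62175878e-01, -3.07045493e+00,  2.27685747e-03]), 'ft_force': array([-0.03541156,  0.27756067,  0.55142275]), 'torque': array([ 0.02671566,  0.00304949, -0.08648458]), 'grip_width': 1.0034647967166368}
top {'fx': 419.5397655923878, 'fy': 419.5397655923878, 'cx': 257.8454757749138, 'cy': 196.58398040024798, 'origin': array([0.42190847, 0.06147246, 0.78978394]), 'rotation': array([-2.06898979,  2.13038963, -0.23862794])}
scene {'fx': 348.9928072000897, 'fy': 348.9928072000897, 'cx': 254.15907776232856, 'cy': 189.76948335150112, 'origin': array([1.10969112, 0.23149339, 0.48582994]), 'rotation': array([-1.38131586, -1.94210219,  1.01875755])}
```

View pics/top1.png

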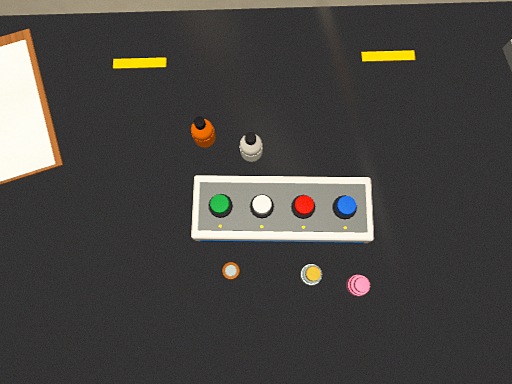

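View pics/scene1.png

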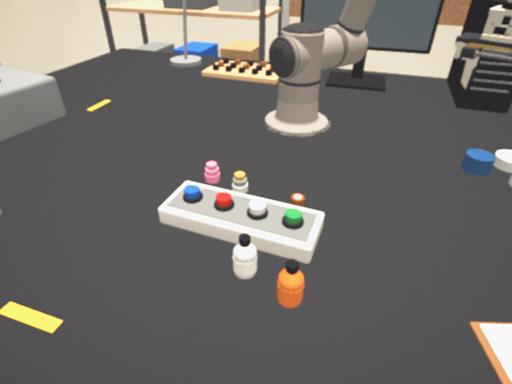

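```bash
sed -i 's/np.array(p\["rotation"\])@c/cv2.Rodrigues(np.array(p["rotation"]))[0]@c/' h.py
python3 - <<'E'
from h import *
d=np.load("top.npy")
im=cv2.imread("pics/top1.png");hsv=cv2.cvtColor(im,cv2.COLOR_BGR2HSV)
s=ctrl.state();R=cv2.Rodrigues(s["orientation"])[0];print(R.round(3))
for n,u,v in [("green",220,204),("white",262,206),("red",303,206),("blue",346,206)]:
    m=(d>0)&(np.hypot(*(np.mgrid[0:384,0:512]-np.array([v,u])[:,None,None]))<20)
    # cap: pixels whose world height ~66mm
    ys,xs=np.nonzero(m)
    P=np.array([world("top",x,y,d[y,x]) for y,x in zip(ys,xs)])
    k=P[:,2]>0.059
    c=P[k]; print(n,k.sum(),((c.max(0)+c.min(0))/2).round(4),c.mean(0).round(4),np.c_[xs,ys][k].mean(0), "tool shift cm",(R.T@(c.mean(0)-s["position"])*100).round(1))
for n,u,v in [("lens",312,273),("mount",231,271),("bottle",251,142)]:
    print(n,world("top",u,v,d[v,u]).round(3))
E
```

```text
[[-0.911  0.412 -0.001]
 [ 0.412  0.911 -0.001]
 [ 0.    -0.001 -1.   ]]
green 281 [0.581  0.1293 0.0647] [0.5798 0.1293 0.0655] [218.9430605  203.34519573] tool shift cm [-47.5 -16.8  14.3]
white 286 [0.5768 0.0551 0.0644] [0.5767 0.0549 0.0653] [261.10839161 203.87062937] tool shift cm [-50.3 -23.7  14.3]Traceback (most recent call last):
  File "<stdin>", line 9, in <module>
  File "h.py", line 4, in world
    p=p or ctrl.camera_params(name)
           ~~~~~~~~~~~~~~~~~~^^^^^^
ValueError: time passes only in moves, steps and waits
```

{"method": "arm_command", "body": {
  "commands": [
    [0, [0, 0, 0], [0, 0, -0.106]],
    [0, [0, 0, 0], [0, 0, -0.106]],
    [0, [0, 0, 0], [0, 0, -0.106]],
    [0, [0, 0, 0], [0, 0, -0.106]],
    [0, [0, 0, 0], [0, 0, 0]]
  ],
  "force": 20
}}

```text
t: 0.52
position: [0.2154, 0.4768, 0.2063]
orientation: [0.029, -3.138, 0.008]
ft_force: [0.7, -0.2, -0.1]
grip_width: 0.686
```

```bash
cat > caps.py <<'E'
from h import *
d=np.load("top.npy");p=ctrl.camera_params("top")
s=ctrl.state();R=cv2.Rodrigues(s["orientation"])[0];print(R.round(3),s["position"],s["grip_width"])
for n,u,v in [("green",220,204),("white",262,206),("red",303,206),("blue",346,206)]:
    P=np.array([world("top",x,y,d[y,x],p) for y in range(v-22,v+22) for x in range(u-20,u+20) if d[y,x]>0])
    c=P[P[:,2]>0.059]; print(n,len(c),c.mean(0).round(4),"tool shift cm",(R.T@(c.mean(0)-s["position"])*100).round(2))
for n,u,v in [("lens",312,273),("mount",231,271),("bottle",251,142)]:
    print(n,world("top",u,v,d[v,u],p).round(3))
E
python3 caps.py
```

```text
[[-1.    -0.018 -0.003]
 [-0.018  1.    -0.005]
 [ 0.004 -0.005 -1.   ]] [0.21535822 0.47684351 0.20625274] 0.6856021018988073
green 281 [0.5798 0.1293 0.0655] tool shift cm [-35.86 -35.33  14.14]
white 286 [0.5767 0.0549 0.0653] tool shift cm [-35.41 -42.77  14.2 ]
red 284 [ 0.5736 -0.0196  0.0653] tool shift cm [-34.97 -50.21  14.23]
blue 290 [ 0.5706 -0.0944  0.0654] tool shift cm [-34.53 -57.68  14.27]
lens [ 0.455 -0.03   0.047]
mount [0.464 0.113 0.022]
bottle [0.687 0.07  0.081]
```

{"method": "arm_command", "body": {
  "commands": [
    [0, [-2.4, -2.3, 0], [0, 0, 0]],
    [0, [-2.4, -2.3, 0], [0, 0, 0]],
    [0, [-2.4, -2.3, 0], [0, 0, 0]],
    [0, [-2.4, -2.3, 0], [0, 0, 0]],
    [0, [-2.4, -2.3, 0], [0, 0, 0]],
    [0, [-2.4, -2.3, 0], [0, 0, 0]],
    [0, [-2.4, -2.3, 0], [0, 0, 0]],
    [0, [-2.4, -2.3, 0], [0, 0, 0]],
    [0, [-2.4, -2.3, 0], [0, 0, 0]],
    [0, [-2.4, -2.3, 0], [0, 0, 0]],
    [0, [-2.4, -2.3, 0], [0, 0, 0]],
    [0, [0, 0, 0], [0, 0, 0]]
  ]
}}

```text
t: 1.52
position: [0.4889, 0.2134, 0.2028]
orientation: [-0.028, -3.134, 0.012]
ft_force: [0.1, -1.5, -0.1]
grip_width: 0.004
```

```bash
python3 caps.py|head -4
```

```text
[[-1.     0.018 -0.008]
 [ 0.018  1.    -0.008]
 [ 0.007 -0.008 -1.   ]] [0.4888513  0.21340843 0.20278988] 0.004127602443824004
green 281 [0.5798 0.1293 0.0655] tool shift cm [-9.35 -8.13 13.73]
```

{"method": "arm_command", "body": {
  "commands": [
    [0, [-2.3, -2.0, 0.0], [-0.008, -0.007, 0]],
    [0, [-2.3, -2.0, 1.5], [0, 0, 0]],
    [0, [-2.3, -2.0, 2.5], [0, 0, 0]],
    [0, [-2.3, -2.0, 2.5], [0, 0, 0]],
    [0, [0, 0, 2.0], [0, 0, 0]],
    [0, [0, 0, 0], [0, 0, 0]],
    [0, [0, 0, 0], [0, 0, 0]]
  ]
}}

```text
t: 2.1
position: [0.5834, 0.1267, 0.114]
orientation: [0.069, 3.141, 0.004]
ft_force: [0.5, 1.3, 0.5]
grip_width: 0.004
```

```bash
python3 caps.py|head -4
python3 - <<'E'
from h import *
a,_=ctrl.camera("wrist");cv2.imwrite("pics/w2.png",a)
E
```

```text
[[-0.999  0.044  0.   ]
 [ 0.044  0.999  0.002]
 [-0.     0.002 -1.   ]] [0.58337696 0.12671575 0.11399985] 0.0035511867358755367
green 281 [0.5798 0.1293 0.0655] tool shift cm [0.37 0.24 4.85]
```

View pics/w2.png

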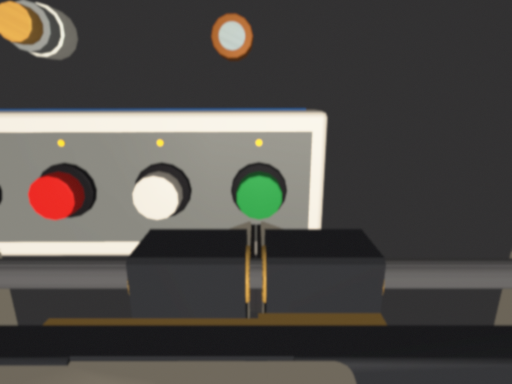

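{"method": "arm_command", "body": {
  "commands": [
    [0, [0.37, 0.24, 1.5], [0, 0, 0]],
    [0, [0, 0, 1.3], [0, 0, 0]],
    [0, [0, 0, 0], [0, 0, 0]],
    [0, [0, 0, 0], [0, 0, 0]]
  ]
}}

```text
t: 2.48
position: [0.58, 0.1335, 0.0918]
orientation: [0.068, 3.134, 0.006]
ft_force: [0.4, -0.8, 0.5]
grip_width: 0.002
```

{"method": "arm_command", "body": {
  "commands": [
    [0, [0, -0.4, 0.4], [0, 0, 0]],
    [0, [0, 0, 0.5], [0, 0, 0]],
    [0, [0, 0, 0], [0, 0, 0]],
    [0, [0, 0, 0], [0, 0, 0]]
  ]
}}

```text
t: 2.82
position: [0.5813, 0.1308, 0.0869]
orientation: [0.066, 3.127, 0.007]
ft_force: [0.0, -0.4, -0.3]
grip_width: 0.005
```

{"method": "arm_command", "body": {
  "commands": [
    [0, [0, -0.1, 0.3], [0, 0, 0]],
    [0, [0, 0, 0.3], [0, 0, 0]],
    [0, [0, 0, 0.3], [0, 0, 0]],
    [0, [0, 0, 0.3], [0, 0, 0]],
    [0, [0, 0, 0], [0, 0, 0]]
  ]
}}

```text
t: 3.23
position: [0.5819, 0.1296, 0.0744]
orientation: [0.067, 3.125, 0.008]
ft_force: [-0.3, 0.7, -0.4]
grip_width: 0.003
```

```bash
python3 caps.py|head -4
```

```text
[[-0.999  0.043  0.015]
 [ 0.043  0.999  0.005]
 [-0.015  0.005 -1.   ]] [0.58193715 0.12963274 0.07443757] 0.002863096364776073
green 281 [0.5798 0.1293 0.0655] tool shift cm [ 0.23 -0.04  0.89]
```

{"method": "arm_command", "body": {
  "commands": [
    [0, [0.1, 0, 0.2], [0, 0.008, 0]],
    [0, [0, 0, 0.2], [0, 0, 0]],
    [0, [0, 0, 0], [0, 0, 0]]
  ]
}}

```text
t: 3.48
position: [0.5807, 0.1296, 0.0696]
orientation: [0.067, 3.135, 0.008]
ft_force: [-0.1, -0.1, -0.5]
grip_width: 0.004
```

Run:
```python
from h import *
a,d=ctrl.camera("scene");b,_=ctrl.camera("wrist")
s=ctrl.state();print(s["ft_force"],s["position"])
c=cv2.resize(a[120:270,150:350],(800,600),interpolation=3);c2=cv2.resize(b,(400,300))
cv2.imwrite("pics/s3.png",np.vstack([cv2.resize(c,(640,480))]));cv2.imwrite("pics/w3.png",b)
```

```text
[ 0.03332254 -0.51009271 -0.15594782] [0.58088585 0.12964219 0.06990588]
```

View pics/s3.png

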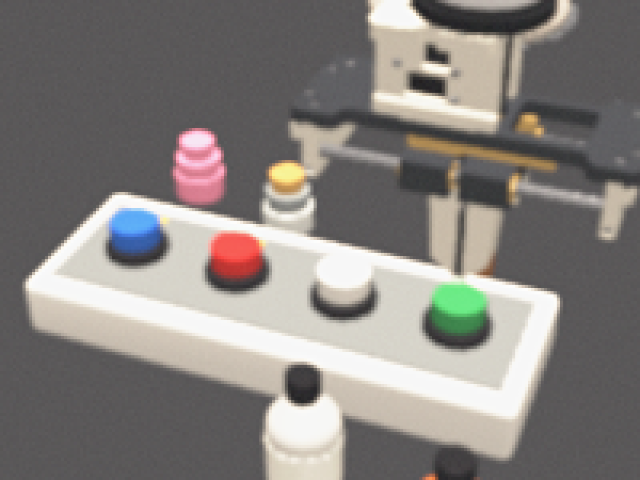

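View pics/w3.png

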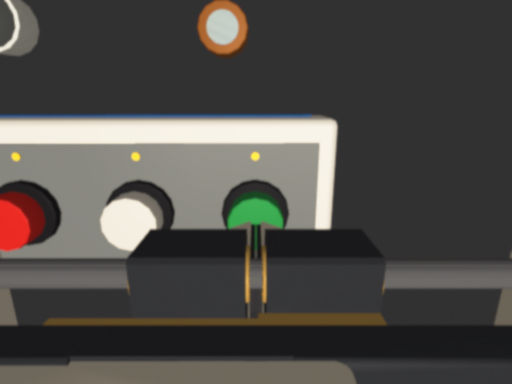

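```bash
python3 - <<'E'
from h import *
a,d=ctrl.camera("scene");p=ctrl.camera_params("scene")
for n,u,v in [("green",459,295),("white",344,266),("finger",445,260),("finger",475,260),("finger",460,230),("finger",445,200),("palm",430,170)]:
    x=150+u/3.2;y=120+v/3.2;x,y=round(x),round(y);print(n,x,y,world("scene",x,y,d[y,x],p).round(3))
R=cv2.Rodrigues(np.array(p["rotation"]))[0]
for P in [[.581,.1296,.0586],[.5798,.1293,.0655],[.464,.113,.022]]:
    c=R.T@(np.array(P)-p["origin"]);print(P,(c[0]/c[2]*p["fx"]+p["cx"]-150)*3.2,(c[1]/c[2]*p["fy"]+p["cy"]-120)*3.2)
p=ctrl.camera_params("wrist");print(p)
E
python3 - <<'E'
from h import *
b,d=ctrl.camera("top");p=ctrl.camera_params("top");cv2.imwrite("pics/t4.png",cv2.resize(b[100:300,150:410],(780,600),interpolation=3))
print([world("top",u,v,d[v,u],p).round(3) for u,v in [(262,206),(303,206)]])
E
```

```text
green 293 212 [0.58  0.13  0.066]
white 258 203 [0.575 0.057 0.067]
finger 289 201 [0.591 0.123 0.099]
finger 298 201 [0.591 0.139 0.103]
finger 294 192 [0.589 0.13  0.12 ]
finger 289 182 [0.591 0.12  0.141]
palm 284 173 [0.615 0.115 0.173]
[0.581, 0.1296, 0.0586] 455.94561153584385 305.86123489929116
[0.5798, 0.1293, 0.0655] 456.6850820526845 295.70552778825424
[0.464, 0.113, 0.022] 469.38303441795927 244.1358113247645
{'fx': 325.4521351749784, 'fy': 325.4521351749784, 'cx': 255.447831976006, 'cy': 188.96400106106694, 'origin': array([0.50789822, 0.13171136, 0.24573   ]), 'rotation': array([2.1157756 , 2.02685161, 0.28953937])}
[array([0.546, 0.055, 0.195]), array([ 0.571, -0.019,  0.065])]
```

View pics/t4.png

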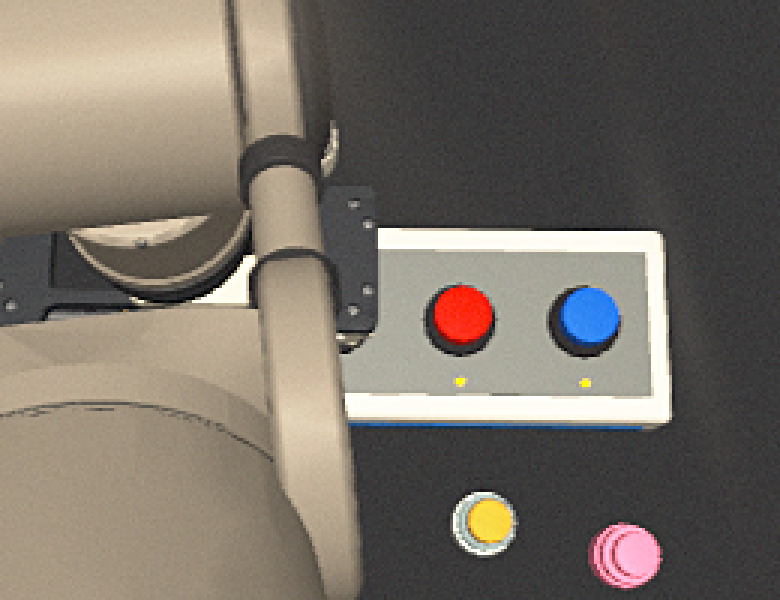

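Run:
```python
from h import *
a,d=ctrl.camera("scene");p=ctrl.camera_params("scene")
for x in (289,299):
  for y in range(176,214,2): print(x,y,world("scene",x,y,d[y,x],p).round(3),a[y,x])
print(ctrl.state())
cv2.imwrite("pics/s5.png",cv2.resize(a[140:240,230:363],(798,600),interpolation=3))
```

```text
289 176 [0.616 0.125 0.17 ] [63 73 82]
289 178 [0.617 0.125 0.166] [61 69 78]
289 180 [0.615 0.125 0.161] [78 82 85]
289 182 [0.592 0.12  0.142] [151 166 176]
289 184 [0.589 0.12  0.136] [169 186 199]
289 186 [0.591 0.121 0.132] [168 187 199]
289 188 [0.59  0.121 0.128] [169 187 200]
289 190 [0.59  0.121 0.123] [169 187 200]
289 192 [0.59  0.121 0.119] [168 186 199]
289 194 [0.591 0.122 0.115] [170 190 202]
289 196 [0.592 0.122 0.111] [169 188 200]
289 198 [0.591 0.122 0.106] [168 187 199]
289 200 [0.591 0.122 0.101] [170 189 202]
289 202 [0.589 0.122 0.095] [168 186 199]
289 204 [0.523 0.109 0.041] [231 241 245]
289 206 [0.53  0.111 0.041] [249 248 249]
289 208 [0.572 0.12  0.068] [189 236 196]
289 210 [0.579 0.121 0.069] [133 236 107]
289 212 [0.582 0.122 0.066] [136 236 110]
299 176 [0.616 0.142 0.173] [60 59 57]
299 178 [0.616 0.142 0.17 ] [62 61 59]
299 180 [0.616 0.142 0.166] [59 57 56]
299 182 [0.615 0.143 0.161] [61 61 60]
299 184 [0.591 0.138 0.141] [146 162 172]
299 186 [0.592 0.139 0.137] [170 188 201]
299 188 [0.592 0.139 0.133] [170 188 201]
299 190 [0.591 0.14  0.128] [
[... 417 characters left out ...]
] [201 243 214]
299 212 [0.576 0.141 0.067] [136 236 107]
{'t': 3.7333, 'q': array([ 0.08848151,  0.59994037,  1.50976016,  0.00499372,  1.0245755 ,
       -1.44200763]), 'dq': array([-6.54875761e-04, -5.78206261e-04, -3.82467092e-04, -6.86197018e-05,
       -3.39362411e-04,  6.18143922e-05]), 'joint_efforts': array([-8.31399666e-03, -5.24070740e+01, -2.10673106e+01, -5.32558231e-03,
        5.31340472e-02,  2.02611432e-04]), 'position': array([0.58100541, 0.1296813 , 0.07021423]), 'orientation': array([0.06721319, 3.13405224, 0.00790695]), 'ft_force': array([ 0.10943531, -0.30638299,  0.46682926]), 'torque': array([ 0.03546651, -0.01929877, -0.02730158]), 'grip_width': 0.000883452029847699}
```

View pics/s5.png

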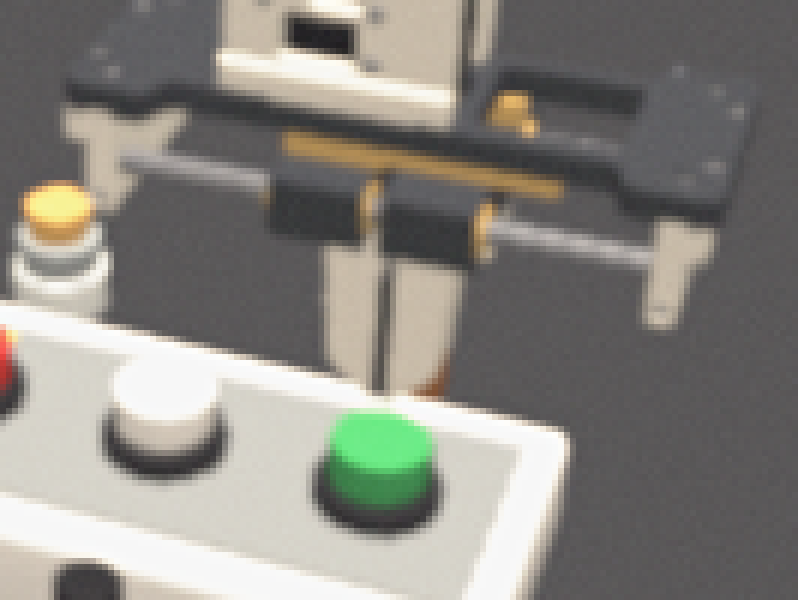

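The scene depth puts the fingertips near z = 0.095, about 35 mm above what the pose readout gives. There is also no contact force. Lateral position agrees, so I'll go down and use force and camera to find the key.

{"method": "arm_command", "body": {
  "commands": [
    [0, [0.1, 0, 0.4], [0, 0.004, 0]],
    [0, [0, 0, 0.4], [0, 0, 0]],
    [0, [0, 0, 0.4], [0, 0, 0]],
    [0, [0, 0, 0.4], [0, 0, 0]],
    [0, [0, 0, 0.2], [0, 0, 0]],
    [0, [0, 0, 0], [0, 0, 0]],
    [0, [0, 0, 0], [0, 0, 0]]
  ]
}}

```text
t: 4.32
position: [0.5798, 0.1299, 0.0501]
orientation: [0.067, 3.139, 0.008]
ft_force: [-0.3, 0.5, 0.2]
grip_width: 0.004
```

```bash
cat > tip.py <<'E'
from h import *
import sys
x0,x1=map(int,sys.argv[1:3])
a,d=ctrl.camera("scene");p=ctrl.camera_params("scene")
s=ctrl.state();print(s["position"].round(4),s["ft_force"].round(2),s["t"],"\n",cv2.Rodrigues(s["orientation"])[0].round(3))
cs=[("green",293,212),("white",258,203),("red",224,200),("blue",192,192)]
for n,x,y in cs:
    P=np.array([world("scene",u,v,d[v,u],p) for v in range(y-1,y+2) for u in range(x-2,x+3)]);print(n,np.median(P,0).round(4))
P=np.array([world("scene",u,v,d[v,u],p) for v in range(165,225) for u in range(x0,x1)])
hsv=cv2.cvtColor(a,cv2.COLOR_BGR2HSV)[165:225,x0:x1].reshape(-1,3)
k=(abs(P[:,0]-s["position"][0]-.01)<.007)&(hsv[:,1]<70)&(P[:,2]>.05)
F=P[k];print("finger n",k.sum(),"mid y",(F[:,1].min()+F[:,1].max())/2,"x",np.median(F[:,0]),"zmin",np.percentile(F[:,2],[0,2,5]).round(4))
E
python3 tip.py 283 305
```

```text
[0.5798 0.1299 0.0501] [ 0.01 -0.21  0.21] 4.3667 
 [[-0.999  0.043  0.002]
 [ 0.043  0.999  0.005]
 [-0.002  0.005 -1.   ]]
green [0.5895 0.1316 0.0742]
white [0.5752 0.0565 0.0666]
red [ 0.5866 -0.0128  0.0659]
blue [ 0.5826 -0.0881  0.0663]
finger n 412 mid y 0.13063243743505049 x 0.5897844573965478 zmin [0.0505 0.072  0.0754]
```

{"method": "arm_command", "body": {
  "commands": [
    [0, [0, 0, 0.2], [0, 0, 0]],
    [0, [0, 0, 0.2], [0, 0, 0]],
    [0, [0, 0, 0.2], [0, 0, 0]],
    [0, [0, 0, 0.2], [0, 0, 0]],
    [0, [0, 0, 0], [0, 0, 0]]
  ]
}}

```text
t: 4.78
position: [0.5802, 0.1299, 0.0428]
orientation: [0.067, 3.137, 0.008]
ft_force: [-1.1, -0.1, 3.3]
grip_width: 0.005
```

{"method": "arm_command", "body": {
  "commands": [
    [0, [0, 0, 0.2], [0, 0, 0]],
    [0, [0, 0, 0.2], [0, 0, 0]],
    [0, [0, 0, 0.2], [0, 0, 0]],
    [0, [0, 0, 0.2], [0, 0, 0]],
    [0, [0, 0, 0], [0, 0, 0]]
  ]
}}

```text
t: 5.2
position: [0.5804, 0.1299, 0.0354]
orientation: [0.067, 3.136, 0.008]
ft_force: [-3.7, -0.2, 9.8]
grip_width: 0.005
```

{"method": "arm_command", "body": {
  "commands": [
    [0, [0, 0, 0], [0, 0, 0]],
    [0, [0, 0, 0], [0, 0, 0]]
  ]
}}

```text
t: 5.37
position: [0.5803, 0.1299, 0.0363]
orientation: [0.067, 3.136, 0.008]
ft_force: [-2.5, 0.9, 6.6]
grip_width: 0.007
```

```bash
python3 tip.py 283 305; python3 -c "
from h import *
a,_=ctrl.camera('scene');cv2.imwrite('pics/s6.png',cv2.resize(a[140:240,230:363],(798,600),interpolation=3))"
```

```text
[0.5803 0.1299 0.0364] [-2.86 -0.16  6.98] 5.4167 
 [[-0.999  0.042  0.005]
 [ 0.042  0.999  0.005]
 [-0.005  0.005 -1.   ]]
green [0.5904 0.1318 0.075 ]
white [0.5754 0.057  0.0669]
red [ 0.5869 -0.0122  0.0664]
blue [ 0.5827 -0.0868  0.0663]
finger n 412 mid y 0.1289404134068104 x 0.5902874975931622 zmin [0.0501 0.0574 0.0609]
```

View pics/s6.png

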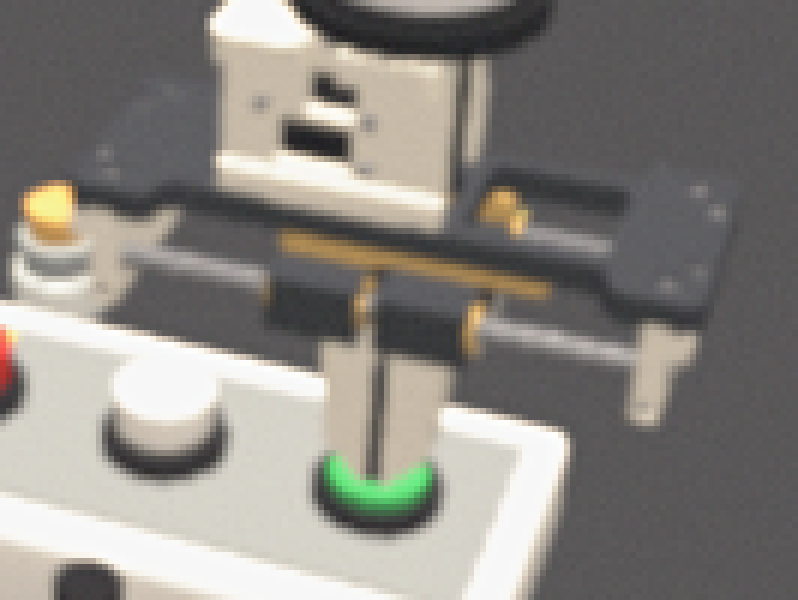

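{"method": "arm_command", "body": {
  "commands": [
    [0, [0, 0, 0.2], [0, 0, 0]],
    [0, [0, 0, 0], [0, 0, 0]]
  ]
}}

```text
t: 5.63
position: [0.5804, 0.1299, 0.0355]
orientation: [0.066, 3.135, 0.008]
ft_force: [-3.8, 0.4, 9.4]
grip_width: 0.003
```

{"method": "arm_command", "body": {
  "commands": [
    [0, [0, 0, -0.5], [0, 0, 0]],
    [0, [0, 0, -1.5], [0, 0, 0]],
    [0, [0, 0, -2.5], [0, -0.006, 0]],
    [0, [0, 0, -2], [0, 0, 0]],
    [0, [0, 0, 0], [0, 0, 0]],
    [0, [0, 0, 0], [0, 0, 0]]
  ]
}}

```text
t: 6.13
position: [0.5799, 0.1297, 0.1005]
orientation: [0.067, 3.131, 0.008]
ft_force: [-0.2, 0.6, -0.4]
grip_width: 0.01
```

```bash
python3 tip.py 283 305; python3 caps.py
```

```text
[0.5801 0.1297 0.1005] [ 0.55 -0.31 -0.09] 6.1833 
 [[-0.999  0.043  0.011]
 [ 0.043  0.999  0.005]
 [-0.011  0.005 -1.   ]]
green [0.5679 0.1263 0.0569]
white [0.5749 0.0566 0.0667]
red [ 0.5864 -0.0122  0.0661]
blue [ 0.5833 -0.0863  0.0666]
finger n 452 mid y 0.12969556044778213 x 0.5896143131105787 zmin [0.0508 0.1222 0.1254]
[[-0.999  0.043  0.011]
 [ 0.043  0.999  0.005]
 [-0.011  0.005 -1.   ]] [0.58010466 0.12966356 0.10048833] 0.0020372335319868797
green 281 [0.5798 0.1293 0.0655] tool shift cm [ 0.07 -0.05  3.5 ]
white 286 [0.5767 0.0549 0.0653] tool shift cm [ 0.06 -7.5   3.48]
red 284 [ 0.5736 -0.0196  0.0653] tool shift cm [  0.05 -14.96   3.43]
blue 290 [ 0.5706 -0.0944  0.0654] tool shift cm [  0.03 -22.44   3.39]
lens [ 0.455 -0.03   0.047]
mount [0.464 0.113 0.022]
bottle [0.687 0.07  0.081]
```

Green is in: its top reads 0.057 m. Next is blue.

{"method": "arm_command", "body": {
  "commands": [
    [0, [0, -2.8, 0], [0.005, 0.011, 0]],
    [0, [0, -2.8, 0], [0, 0, 0]],
    [0, [0, -2.8, 0], [0, 0, 0]],
    [0, [0, -2.8, 0], [0, 0, 0]],
    [0, [0, -2.8, 0], [0, 0, 0]],
    [0, [0, -2.8, 0], [0, 0, 0]],
    [0, [0, -2.8, 0], [0, 0, 0]],
    [0, [0, -1.8, 0], [0, 0, 0]],
    [0, [0, 0, 0], [0, 0, 0]],
    [0, [0, 0, 0], [0, 0, 0]]
  ]
}}

```text
t: 7.02
position: [0.5651, -0.0911, 0.085]
orientation: [-0.062, -3.122, -0.007]
ft_force: [-0.7, 0.7, -0.0]
grip_width: 0.002
```

```bash
python3 caps.py
```

```text
[[-0.999  0.039 -0.019]
 [ 0.039  0.999  0.005]
 [ 0.019  0.004 -1.   ]] [ 0.56508798 -0.09108     0.08499937] 0.0016049287624231516
green 281 [0.5798 0.1293 0.0655] tool shift cm [-0.64 22.08  2.02]
white 286 [0.5767 0.0549 0.0653] tool shift cm [-0.62 14.63  2.02]
red 284 [ 0.5736 -0.0196  0.0653] tool shift cm [-0.61  7.17  1.98]
blue 290 [ 0.5706 -0.0944  0.0654] tool shift cm [-0.6  -0.31  1.95]
lens [ 0.455 -0.03   0.047]
mount [0.464 0.113 0.022]
bottle [0.687 0.07  0.081]
```

{"method": "arm_command", "body": {
  "commands": [
    [0, [-0.55, -0.3, 0], [0.004, -0.018, 0]],
    [0, [0, 0, 1.0], [0, 0, 0]],
    [0, [0, 0, 0.8], [0, 0, 0]],
    [0, [0, 0, 0], [0, 0, 0]],
    [0, [0, 0, 0], [0, 0, 0]]
  ]
}}

```text
t: 7.43
position: [0.5699, -0.0903, 0.0621]
orientation: [-0.056, -3.138, -0.002]
ft_force: [-0.3, 0.0, -0.2]
grip_width: 0.006
```

```bash
python3 caps.py | sed -n '1,3p;7p'; python3 tip.py 180 205
```

```text
[[-0.999  0.036 -0.003]
 [ 0.036  0.999  0.002]
 [ 0.003  0.001 -1.   ]] [ 0.5699257  -0.09033154  0.06212168] 0.005616862501814824
blue 290 [ 0.5706 -0.0944  0.0654] tool shift cm [-0.08 -0.4  -0.33]
[ 0.5697 -0.0902  0.0621] [0.52 0.87 0.52] 7.4833 
 [[-0.999  0.036 -0.004]
 [ 0.036  0.999  0.002]
 [ 0.004  0.002 -1.   ]]
green [0.5679 0.1264 0.0567]
white [0.5745 0.0559 0.0669]
red [ 0.5867 -0.0127  0.0669]
blue [ 0.5832 -0.087   0.0663]
finger n 310 mid y -0.08857867978001596 x 0.5799796243249482 zmin [0.0502 0.0848 0.0876]
```

{"method": "arm_command", "body": {
  "commands": [
    [0, [-0.1, -0.4, 0], [0, -0.004, 0]],
    [0, [0, 0, 0.4], [0, 0, 0]],
    [0, [0, 0, 0.4], [0, 0, 0]],
    [0, [0, 0, 0.3], [0, 0, 0]],
    [0, [0, 0, 0], [0, 0, 0]],
    [0, [0, 0, 0], [0, 0, 0]]
  ]
}}

```text
t: 7.98
position: [0.5713, -0.0938, 0.0506]
orientation: [0.054, 3.139, 0.002]
ft_force: [0.4, 0.3, 0.8]
grip_width: 0.007
```

Position is good. Contact is expected near TCP 0.044 and the stop near 0.036.

{"method": "arm_command", "body": {
  "commands": [
    [0, [0, 0, 0.2], [0, 0, 0]],
    [0, [0, 0, 0.2], [0, 0, 0]],
    [0, [0, 0, 0.2], [0, 0, 0]],
    [0, [0, 0, 0.2], [0, 0, 0]],
    [0, [0, 0, 0.2], [0, 0, 0]],
    [0, [0, 0, 0.2], [0, 0, 0]],
    [0, [0, 0, 0], [0, 0, 0]]
  ]
}}

```text
t: 8.57
position: [0.5716, -0.0939, 0.0388]
orientation: [0.054, 3.138, 0.001]
ft_force: [-0.7, 0.9, 2.0]
grip_width: 0.005
```

{"method": "arm_command", "body": {
  "commands": [
    [0, [0, 0, 0.2], [0, 0, 0]],
    [0, [0, 0, 0.2], [0, 0, 0]],
    [0, [0, 0, 0], [0, 0, 0]],
    [0, [0, 0, 0], [0, 0, 0]]
  ]
}}

```text
t: 8.9
position: [0.5717, -0.094, 0.036]
orientation: [0.054, 3.137, 0.001]
ft_force: [-2.5, 1.4, 7.9]
grip_width: 0.004
```

{"method": "arm_command", "body": {
  "commands": [
    [0, [0, 0, 0.2], [0, 0, 0]],
    [0, [0, 0, 0], [0, 0, 0]]
  ]
}}

```text
t: 9.07
position: [0.5718, -0.094, 0.0354]
orientation: [0.054, 3.136, 0.0]
ft_force: [-3.2, 1.1, 9.4]
grip_width: 0.0
```

{"method": "arm_command", "body": {
  "commands": [
    [0, [0, 0, -0.5], [0, 0, 0]],
    [0, [0, 0, -1.5], [0, 0, 0]],
    [0, [0, 0, -2.5], [0, 0, 0]],
    [0, [0, 0, -2], [0, 0, 0]],
    [0, [0, 0, 0], [0, 0, 0]],
    [0, [0, 0, 0], [0, 0, 0]]
  ]
}}

```text
t: 9.57
position: [0.5714, -0.094, 0.1008]
orientation: [0.054, 3.138, 0.001]
ft_force: [-0.2, -0.4, -1.2]
grip_width: 0.004
```

```bash
python3 tip.py 180 205; python3 caps.py
```

```text
[ 0.5715 -0.0941  0.1009] [-0.02 -0.09 -0.4 ] 9.6167 
 [[-0.999  0.034  0.004]
 [ 0.034  0.999  0.   ]
 [-0.004  0.001 -1.   ]]
green [0.568  0.1263 0.0566]
white [0.5757 0.0567 0.0669]
red [ 0.5867 -0.0129  0.0661]
blue [ 0.5712 -0.0937  0.0571]
finger n 41 mid y -0.08962102390258492 x 0.5811371813323755 zmin [0.1195 0.1203 0.1209]
[[-0.999  0.034  0.004]
 [ 0.034  0.999  0.   ]
 [-0.004  0.001 -1.   ]] [ 0.57152918 -0.09406922  0.10085517] 0.0004910462480848757
green 281 [0.5798 0.1293 0.0655] tool shift cm [-0.05 22.35  3.55]
white 286 [0.5767 0.0549 0.0653] tool shift cm [1.000e-02 1.491e+01 3.570e+00]
red 284 [ 0.5736 -0.0196  0.0653] tool shift cm [0.06 7.45 3.56]
blue 290 [ 0.5706 -0.0944  0.0654] tool shift cm [ 0.11 -0.04  3.54]
lens [ 0.455 -0.03   0.047]
mount [0.464 0.113 0.022]
bottle [0.687 0.07  0.081]
```

Blue is in: its top reads 0.057 m. Next is red.

{"method": "arm_command", "body": {
  "commands": [
    [0, [0, 2.0, 0], [0, 0, 0]],
    [0, [0, 2.0, 0], [0, 0, 0]],
    [0, [0, 2.0, 0], [0, 0, 0]],
    [0, [0, 1.3, 0], [0, 0, 0]],
    [0, [0, 0, 1.5], [0, 0, 0]],
    [0, [0, 0, 1.0], [0, 0, 0]],
    [0, [0, 0, 0], [0, 0, 0]],
    [0, [0, 0, 0], [0, 0, 0]]
  ]
}}

```text
t: 10.28
position: [0.5709, -0.0183, 0.0665]
orientation: [-0.056, -3.134, -0.003]
ft_force: [0.4, 0.1, -0.4]
grip_width: 0.003
```

```bash
python3 caps.py
```

```text
[[-0.999  0.036 -0.007]
 [ 0.036  0.999  0.002]
 [ 0.007  0.002 -1.   ]] [ 0.57087415 -0.01825109  0.06648237] 0.003420554921772527
green 281 [0.5798 0.1293 0.0655] tool shift cm [-0.36 14.78  0.12]
white 286 [0.5767 0.0549 0.0653] tool shift cm [-0.32  7.33  0.13]
red 284 [ 0.5736 -0.0196  0.0653] tool shift cm [-0.28 -0.13  0.11]
blue 290 [ 0.5706 -0.0944  0.0654] tool shift cm [-0.24 -7.61  0.09]
lens [ 0.455 -0.03   0.047]
mount [0.464 0.113 0.022]
bottle [0.687 0.07  0.081]
```

{"method": "arm_command", "body": {
  "commands": [
    [0, [-0.3, -0.15, 0], [0, -0.007, 0]],
    [0, [0, 0, 0.4], [0, 0, 0]],
    [0, [0, 0, 0.4], [0, 0, 0]],
    [0, [0, 0, 0.4], [0, 0, 0]],
    [0, [0, 0, 0.2], [0, 0, 0]],
    [0, [0, 0, 0], [0, 0, 0]],
    [0, [0, 0, 0], [0, 0, 0]]
  ]
}}

```text
t: 10.87
position: [0.5748, -0.0223, 0.0517]
orientation: [0.061, 3.139, 0.002]
ft_force: [-0.1, -0.3, -0.6]
grip_width: 0.005
```

{"method": "arm_command", "body": {
  "commands": [
    [0, [0.1, 0.25, 0.1], [0, 0, 0]],
    [0, [0, 0, 0.2], [0, 0, 0]],
    [0, [0, 0, 0.2], [0, 0, 0]],
    [0, [0, 0, 0.2], [0, 0, 0]],
    [0, [0, 0, 0.2], [0, 0, 0]],
    [0, [0, 0, 0.2], [0, 0, 0]],
    [0, [0, 0, 0.2], [0, 0, 0]],
    [0, [0, 0, 0], [0, 0, 0]]
  ]
}}

```text
t: 11.53
position: [0.5743, -0.0198, 0.0391]
orientation: [0.06, 3.137, 0.0]
ft_force: [-0.9, -0.6, 1.5]
grip_width: 0.002
```

{"method": "arm_command", "body": {
  "commands": [
    [0, [0, 0, 0.2], [0, 0, 0]],
    [0, [0, 0, 0.2], [0, 0, 0]],
    [0, [0, 0, 0], [0, 0, 0]],
    [0, [0, 0, 0.2], [0, 0, 0]],
    [0, [0, 0, 0], [0, 0, 0]]
  ]
}}

```text
t: 11.95
position: [0.5745, -0.0198, 0.035]
orientation: [0.06, 3.136, -0.0]
ft_force: [-4.0, -0.4, 10.4]
grip_width: 0.008
```

{"method": "arm_command", "body": {
  "commands": [
    [0, [0, 0, -0.5], [0, 0, 0]],
    [0, [0, 0, -1.5], [0, 0, 0]],
    [0, [0, 0, -2.5], [0, 0, 0]],
    [0, [0, 0, -3], [0, 0, 0]],
    [0, [0, 0, -3], [0, 0, 0]],
    [0, [0, 0, 0], [0, 0, 0]],
    [0, [0, 0, 0], [0, 0, 0]]
  ]
}}

```text
t: 12.53
position: [0.5735, -0.0191, 0.1415]
orientation: [0.06, 3.139, 0.002]
ft_force: [0.2, -0.5, -0.3]
grip_width: 0.008
```

```bash
python3 tip.py 210 240;python3 -c "
from h import *
a,_=ctrl.camera('scene');cv2.imwrite('pics/s7.png',cv2.resize(a[100:310,130:410],(800,600),interpolation=3))"
```

```text
[ 0.574  -0.0192  0.1418] [ 1.08 -0.02  1.04] 12.5833 
 [[-0.999  0.039  0.003]
 [ 0.039  0.999  0.001]
 [-0.003  0.001 -1.   ]]
green [0.5688 0.1273 0.0569]
white [0.5756 0.0564 0.0671]
red [ 0.5755 -0.0174  0.0566]
blue [ 0.5727 -0.0936  0.0572]
finger n 1 mid y -0.035861570830149014 x 0.5868988563177722 zmin [0.05 0.05 0.05]
```

View pics/s7.png

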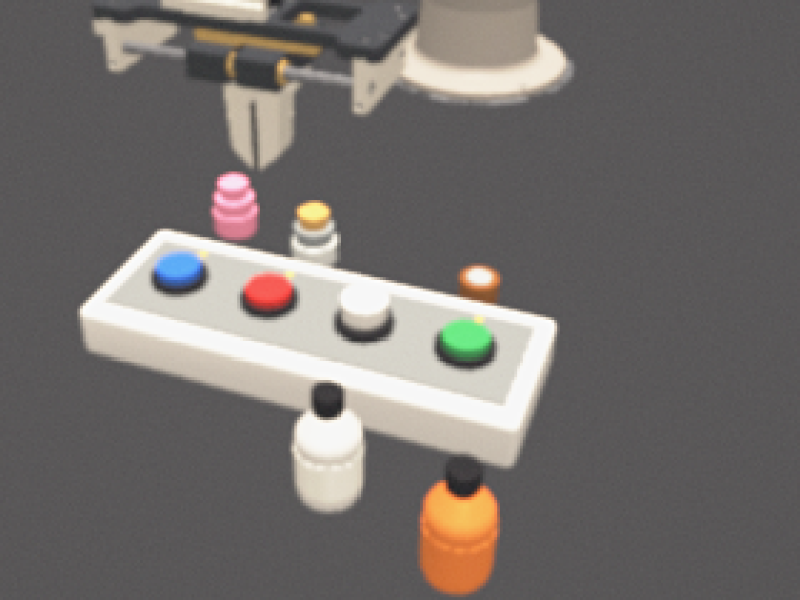

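The picture shows green (465,340), blue (180,270) and red (268,293) in and white (364,305) out. The bottle, objective and mount stand upright, and the hand is clear.

```bash
python3 -c "
from h import *
print(ctrl.hand_in())"
```

```text
the job is handed in; nothing more can be done
None
```

I pressed the green, blue and red keys in that order, each straight down to its stop, and handed the job in at about 12.6 s. The highest force I read while pressing was about 10 N; each row showed only its end value.

- **Keys:** the scene camera's depth readings put the three pressed tops at about 57 mm, which is fully in. White reads 67 mm, so it is still out.
- **Loose items:** the mount, objective and bottle stand upright where they were. I judged this by eye in the last picture and did not measure them again.
- **Hand:** it is clear above the box. The last force readings were about 1 N or less, which is within the noise.

**Disagreement:** the fingertip height did not match the robot's own position readout. With the fingers shut, the camera showed the tips about 35 mm higher than the readout and the stated 11 mm tip offset imply. The keys met the fingers at a readout of about 0.044 m instead of the expected 0.077 m. The sideways position agreed, so I set the pressing depth from the force readings and camera depth instead.

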